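# Stow the pencil tin under the desk riser

### The job

Slide the long, flat metal pencil tin endways under the low wooden riser, into its empty bay, until about 7 cm of the tin is left sticking out at the front to take hold of. Leave it flat on the desk, straight and about midway between the bay's sides, and do not disturb the glasses case and the small drive that lie with it.

Things in the scene. Friction and masses are not known exactly. Their poses are not given: they have to be found in the camera images.
- tin_center (a point): Pencil tin: a plain closed aluminium box 160 mm long, 52 mm wide and 28 mm high with a dark lid seam, about 0.16 kg, lying flat on the desk. The point is its centre, 14 mm above its underside. Its x axis runs along its length, y across its width, z up. Its two ends are alike; either may go in first.
- riser: Low wooden riser fixed to the desk, 400 mm wide, 220 deep, 50 high, with two bays open to the robot. Origin: on the desk at the middle of the front edge (mouth) of the empty bay, on the robot's left; x points into the bay, y left along the edge, z up. This bay: 180 wide, 38 high under a 12 thick board. Books fill the other bay, 15 proud. Laptop on top, 60 back from the edge, top at 66.
- glasses_center (a point): Glasses case: black rounded box 155 mm long, 60 mm wide, 48 mm high, too tall for the riser; to be left alone. The point is its centre, 24 mm above its underside, x along its length.
- drive_center (a point): Small portable drive: flat aluminium box 95 mm long, 68 mm wide, 18 mm high with a black seam; to be left alone. The point is its centre, 9 mm above its underside, x along its length. The tin, the case and the drive lie side by side, lengthwise away from the robot, in any order, about 150 mm apart between centres.

How it is judged:
At the end, for the whole second after the job is handed in: The tin lies flat on the desk in the riser's empty bay with 50 to 90 mm of its length sticking out (its centre -10 to +30 mm past the riser's front edge), within 25 mm of the middle of the bay and within 0.2 rad (11 degrees) of straight (x of tin_center in the frame of riser between -0.01 and 0.03 m and y of tin_center in the frame of riser between -0.025 and 0.025 m and angle between the x axis of tin_center and the x axis of riser, either way round below 0.2 rad and angle between tin_center's own z axis and vertical below 0.1 rad and height (world z) of tin_center below 0.02 m); the robot touches nothing.
It fails at once if the glasses case is moved by more than 25 mm (distance of glasses_center from where it was at the start of the episode above 0.025 m).
It fails at once if the drive is moved by more than 25 mm (distance of drive_center from where it was at the start of the episode above 0.025 m).
It also fails if it takes over 48 s, if anything falls off the work surface, if the arm or the gripper's body presses on something with over 40 N, if the wrist force passes 120 N, or if a joint passes its speed limit or range.

### The arm

A 7-joint arm with a two-finger parallel gripper is mounted at the origin on the work surface. World frame = base frame: x ahead of the robot, y to its left, z up, the work surface at z = 0. Lengths are in m, angles in rad, forces in N, time in s.
With the tool pointing down it reaches from about 0.425 to 0.95 m from the base axis. Payload 4.7 kg.
Tool frame: the origin (TCP) lies on the centre line of the jaws, within the pads' length; the fingertips stand robot.nose_length ahead of it and the grasp point (between the pads) lies 8 mm behind it (robot.nose_length is the distance from the TCP to the fingertips, in m); z points along the fingers, y is the line along which they close (so a half turn about z gives the same grasp; the last joint's range is limited). The gripper opens to 85 mm and grips with 20 to 120 N. Pads are 22 mm wide; open, the fingers measure 114 mm over their backs; the gripper's body (76 mm by 85 mm) begins 54 mm behind the grasp point. The pads swing forward as they close: fully open they stand 13 mm farther back than shut.
Start: joints at [-1.275, 0.469, -0.049, 1.532, 0.024, 1.141, -0.082], TCP at [0.215, 0.64, 0.242] pointing down, gripper open.
Joint ranges: [-2.59, 2.59], [-0.33, 1.99], [-1.39, 1.29], [0.1, 2.45], [-1.04, 4.18], [0.21, 1.99], [-2.66, 2.66]. Speed limits (rad/s): [2.57, 2.57, 3.14, 3.14, 3.14, 3.14, 3.14].

### API

Orientations are given as [roll, pitch, yaw] about the fixed x, y, z axes, in that order (R = Rz(yaw) Ry(pitch) Rx(roll)).
In Python, from plant import robot gives the robot as it stands. Calls block until the motion is done:
- robot.goto(position, orientation): joint-space move of the TCP to a pose.
- robot.move_straight(position, vel=0.15, attitude=None, contact_N=None): straight line of the TCP; attitude=None keeps the orientation; vel is the mean speed in m/s. With contact_N (N) it stops when the force on the tool has changed by that much, and returns True; else False.
- robot.move_joints(angles): joint-space move.
- robot.grip(opening, strength=None): opening from 0.0 (shut) to 1.0 (fully open); strength is the grip in N (None keeps the last); returns when the fingers have stopped.
- robot.sleep(seconds).
- robot.inverse_kinematics(position, orientation): joint angles nearest the present ones, or None.
- robot.sense(): the state.
- robot.grab_frame(name): name is "scene" or "side" or "wrist"; returns a dict with "image" (480x640x3 uint8, red, green, blue), "range_z" (480x640 float32, m along the optical axis (not along the pixel's ray), 0 where there is no reading), "fx", "fy", "cx", "cy" (pixels), "R" (3x3) and "t" (3): a world point X has camera coordinates R X + t. Camera axes: x right, y down, z forward; pixel columns grow to the right and rows downward; lengths in m; the calibration is good to about 2 mm. The wrist camera is an equidistant fisheye: a pixel r from the principal point sees the ray r / f radians off the axis. A picture is of the moment at which its call begins.
A pose or a line that the arm cannot do raises robot.IKError and nothing moves.
- robot.close_job(): hands the job in; it is judged then, once.
The state is a dict: "t": time; "joint_pos": joint angles; "joint_velocities": joint speeds; "effort": joint torques, N m; "tcp_pos": TCP position; "tcp_rot": TCP orientation; "wrist_force": force on the tool from outside, world axes, zero at the start; "torque": the same for the moment, N m; "opening": opening from 0.0 (shut) to 1.0 (fully open); "gripper_force": force on a finger pad.
Only numpy, scipy, OpenCV 4.12 (cv2) and the standard library are available. Lean on these libraries where they do the work, as an engineer would, in place of code of your own. Each camera call takes 0.05 s, during which the arm holds its last target. There are 200 camera calls.

## Working session

There is one attempt and no reset: what is moved stays moved. The work goes in short steps, each a Python script; the robot and the scene stay as the last script left them, time stands still between calls to the robot, and variables do not carry over. Pictures are saved under pics/ and viewed, at most 10 in all, crops included, and the job is handed in when it is done.

```bash
ls; mkdir -p pics
python3 - <<'E'
from plant import robot
import cv2,numpy as np
ims=[]
for n in("scene","side"):
    f=robot.grab_frame(n); np.savez(f"{n}.npz",**f); print(n,f["fx"],f["cx"],f["cy"],-f["R"].T@f["t"],f["R"].round(2).tolist())
    cv2.imwrite(f"pics/{n}0.png",f["image"][:,:,::-1])
print(robot.nose_length,robot.sense())
E
```

```text
pics
scene 519.4293217875443 316.5803595963076 249.6489455500977 [0.97846369 0.23091325 0.74250285] [[-0.57, 0.82, -0.02], [0.67, 0.45, -0.58], [-0.47, -0.34, -0.81]]
side 498.52617175693155 319.15700738836455 235.28443766808562 [0.32730091 0.41559297 0.59149549] [[-0.88, -0.48, 0.02], [-0.35, 0.62, -0.71], [0.33, -0.62, -0.71]]
0.011 {'t': 0.1, 'joint_pos': array([-1.27491121,  0.46938703, -0.04859063,  1.53358452,  0.02408628,
        1.14102882, -0.08230123]), 'joint_velocities': array([-0.0012123 , -0.00114591,  0.00077621, -0.00529412, -0.00084472,
       -0.00210611, -0.00132106]), 'effort': array([ 5.15196134e-04, -5.11515248e+01, -4.70612850e-02, -2.38389838e+01,
        1.07528607e-02,  4.35469905e-03, -2.69459343e-05]), 'tcp_pos': array([0.21521641, 0.63922297, 0.2413444 ]), 'tcp_rot': array([-3.13977073e+00,  5.46299840e-05,  2.81682600e+00]), 'wrist_force': array([0.20420517, 0.96960178, 0.34973086]), 'torque': array([-0.03533876, -0.04297701,  0.01190437]), 'gripper_force': 0.0, 'opening': 1.0003589787235165}
```

View pics/scene0.png

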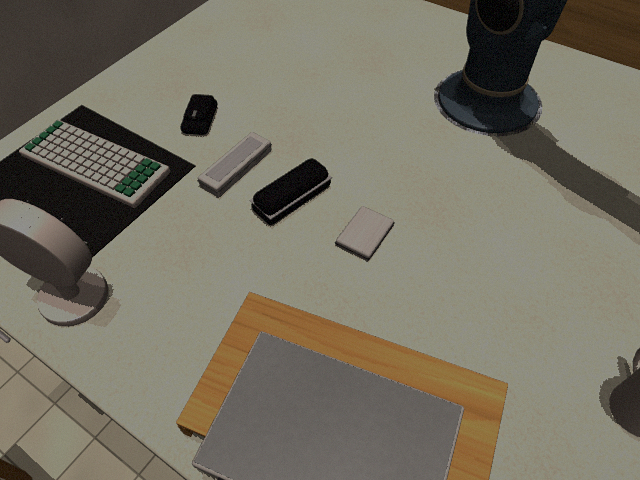

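View pics/side0.png

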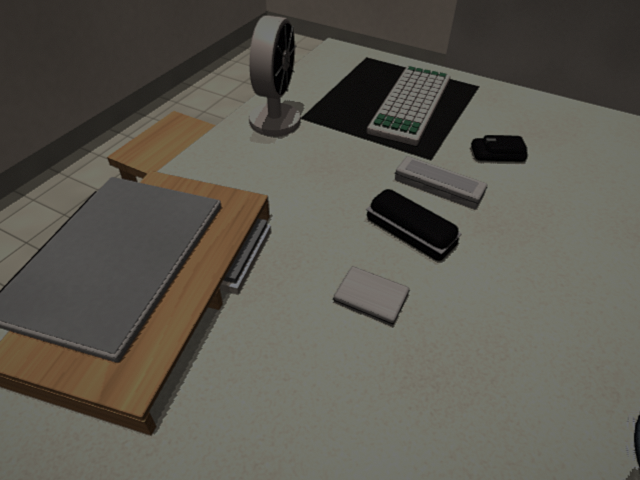

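The scene view shows the tin at (235,162), the case at (290,190) and the drive at (365,232). The riser's top front edge runs from (250,293) to (507,382). The side view shows the empty bay at about (185,360), with the books in the far bay at (245,255).

```bash
cat > h.py <<'E'
import numpy as np, cv2
def cloud(f):
    v,u=np.mgrid[:480,:640]; z=f["range_z"]
    c=np.stack([(u-f["cx"])/f["fx"]*z,(v-f["cy"])/f["fy"]*z,z],-1)
    return (c-f["t"])@f["R"]
def ray(f,uv,h):
    d=np.array([(uv[0]-f["cx"])/f["fx"],(uv[1]-f["cy"])/f["fy"],1.])@f["R"]; o=-f["R"].T@f["t"]
    return o+d*(h-o[2])/d[2]
def rect(P):
    r=cv2.minAreaRect((P[:,:2]*1000).astype(np.float32)); b=cv2.boxPoints(r)
    e=max([b[1]-b[0],b[2]-b[1]],key=np.linalg.norm); a=np.arctan2(e[1],e[0])
    if np.cos(a)<0:a+=np.pi
    return np.array(r[0])/1000,sorted(r[1]),(a+np.pi)%(2*np.pi)-np.pi
def find(f,win,h,tol=.006):
    P=cloud(f); u0,v0,u1,v1=win; m=np.zeros((480,640),bool); m[v0:v1,u0:u1]=1
    m&=(f["range_z"]>0)&(abs(P[...,2]-h)<tol)
    n,l,s,_=cv2.connectedComponentsWithStats(m.astype(np.uint8),connectivity=4); k=1+s[1:,4].argmax()
    return P[l==k]
E
python3 - <<'E'
from h import *
S=np.load("scene.npz");D=np.load("side.npz")
for nm,a,b,h in(("tin",(190,125,280,200),(390,150,492,208),.028),("drive",(325,200,400,265),(325,260,415,325),.018),("case",(245,150,335,225),(360,185,462,262),.042)):
    for f,w in((S,a),(D,b)):
        P=find(f,w,h); print(nm,len(P),rect(P),np.median(P[:,2]))
for f,p in((S,[(250,293),(507,382)]),(D,[(268,195),(151,418)])):
    A,B=[ray(f,q,.05) for q in p]; print("riser",A,B,np.linalg.norm(B-A),cloud(f)[p[0][1]+10,p[0][0]+(10 if f is S else -10)])
E
python3 - <<'E'
import cv2
a=cv2.imread('pics/scene0.png')[270:400,230:530];b=cv2.imread('pics/side0.png')[170:440,0:290]
cv2.imwrite('pics/c.png',cv2.resize(b,None,fx=2.2,fy=2.2,interpolation=3))
E
```

```text
tin 1635 (array([ 0.47091299, -0.32558783]), [55.559200286865234, 163.87979125976562], np.float32(-0.023543596)) 0.02802173202599091
tin 1708 (array([ 0.46955322, -0.32443835]), [54.96572494506836, 159.7004852294922], np.float32(-0.035628796)) 0.028329918865540156
drive 1673 (array([ 0.47249405, -0.02789806]), [69.08705139160156, 96.47653198242188], np.float32(0.046700716)) 0.017774797558389923
drive 2466 (array([ 0.47081174, -0.02709767]), [70.27349853515625, 95.47785186767578], np.float32(0.03945279)) 0.01837196245877849
case 1118 (array([ 0.47461646, -0.18796844]), [53.67474365234375, 148.79981994628906], np.float32(-0.24284601)) 0.045156109015918745
case 1117 (array([ 0.47055627, -0.18526695]), [52.69975280761719, 148.76885986328125], np.float32(-0.22790408)) 0.04450280466045103
riser [ 0.70061649 -0.09892686  0.05      ] [0.61349948 0.28547926 0.05      ] 0.39415407462430324 [ 0.70610696 -0.07482256  0.05040095]
riser [ 0.69825254 -0.10222197  0.05      ] [0.60318339 0.28396525 0.05      ] 0.39771687150508234 [ 0.69760054 -0.07165768  0.05163864]
```

View pics/c.png

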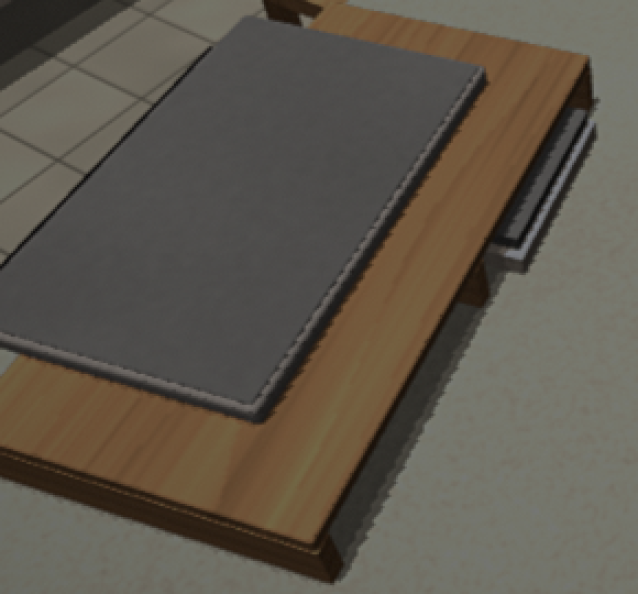

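The crop confirms the empty bay is the left one, and the books stick out of the right one. I'll fit the riser front edge, then grasp the tin near its robot-side end.

```bash
cat >> h.py <<'E'
def riser():
    Q=[]
    for n,w in(("scene",(170,280,520,480)),("side",(0,160,280,440))):
        Q.append(find(np.load(n+".npz"),w,.05,.005)[:,:2])
    out=[]
    for P in Q:
        yaw=.236
        for _ in range(3):
            c,s=np.cos(yaw),np.sin(yaw); x=P@[c,s]; y=P@[-s,c]
            bins=np.arange(np.percentile(y,3),np.percentile(y,97),.005)
            e=np.array([(b+.0025,np.percentile(x[(y>=b)&(y<b+.005)],2)) for b in bins[:-1] if ((y>=b)&(y<b+.005)).sum()>8])
            vx,vy,_,_=cv2.fitLine(e.astype(np.float32),cv2.DIST_HUBER,0,.01,.001).ravel()
            yaw-=np.arctan(vy/vx)
        c,s=np.cos(yaw),np.sin(yaw); x=P@[c,s];y=P@[-s,c]
        k=x<np.median(e[:,1])+.05
        out.append((yaw,np.median(e[:,1]),np.percentile(y[k],.3),np.percentile(y[k],99.7)))
    return out
E
python3 - <<'E'
from h import *
for yaw,x,a,b in riser():
    c,s=np.cos(yaw),np.sin(yaw);y=(a+b)/2+.0967; print(yaw,x,a,b,b-a,"mouth",c*x-s*y,s*x+c*y)
from plant import robot
for y0 in(0,np.pi):
    for p,y in(((.42,-.323,.15),-.03),((.42,-.323,.015),-.03),((.475,.153,.1),.236),((.59,.18,.015),.236)):
        q=robot.inverse_kinematics(p,[np.pi,0,y+y0]); print(y0,None if q is None else np.round(q,2))
E
```

```text
0.21250051 0.6628429366103387 -0.24618223527942731 0.15018271932981442 0.3963649546092417 mouth 0.6376622148329523 0.18740157832466064
0.21466835 0.6603037752859097 -0.24526154959083132 0.1512712310633207 0.396532780654152 mouth 0.6345595854716863 0.18922412130065291
0 [-0.12  0.47  0.92  2.01 -0.48  0.89 -0.54]
0 [-0.08  0.75  0.91  2.09 -0.91  0.76 -0.18]
0 [-0.85  0.41  0.57  2.11 -0.34  0.71 -1.39]
0 [-0.71  0.7   0.49  1.87 -0.49  0.7  -1.27]
3.141592653589793 [-0.16  0.5   0.99  2.01 -0.53  0.91  2.65]
3.141592653589793 [ 0.22  0.59  0.47  2.08 -0.48  0.58  2.56]
3.141592653589793 [-0.46  0.37  0.08  2.09 -0.05  0.69  1.46]
3.141592653589793 [-0.37  0.64  0.01  1.85 -0.01  0.65  1.45]
```

Run:
```python
from h import *
from plant import robot
t=np.array([.470,-.325]);y=-.03;g=t-.05*np.array([np.cos(y),np.sin(y)])
o=[np.pi,0,y]
robot.goto([*g,.16],o)
c=robot.move_straight([*g,.015],vel=.12,contact_N=8); print("contact",c,robot.sense()["tcp_pos"])
robot.grip(0,60); s=robot.sense(); print(s["opening"],s["gripper_force"],s["t"])
robot.move_straight([*g,.12],vel=.12); s=robot.sense(); print(s["opening"],s["gripper_force"],s["wrist_force"],s["t"])
for n in("scene","side"):
    f=robot.grab_frame(n); np.savez(n+"1.npz",**f); cv2.imwrite(f"pics/{n}1.png",f["image"][:,:,::-1])
a=cv2.imread("pics/scene1.png")[60:300,100:420];b=cv2.imread("pics/side1.png")[60:300,310:630]
cv2.imwrite("pics/g.png",np.hstack([a,b]))
```

```text
contact False [ 0.42045548 -0.32388379  0.01562668]
0.5977503339117423 63.548240661621094 5.3167
0.599270672193625 62.616212368011475 [ 0.45641916  0.16789    -1.5397232 ] 6.3417
```

View pics/g.png

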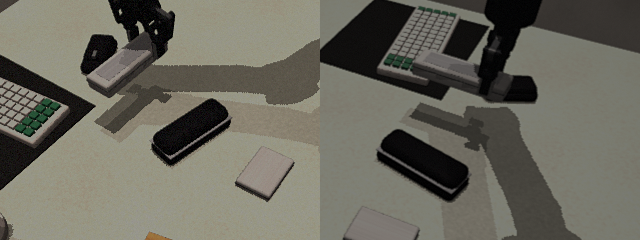

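The tin is held at its near end, at about (125,65) in the left crop, and looks close to level. The case and drive haven't moved. Next I'll measure the tin's pose in the gripper and carry it to the mouth.

```bash
cat >> h.py <<'E'
def tilt(P,yaw):
    A=np.c_[P[:,:2]@np.array([[np.cos(yaw),-np.sin(yaw)],[np.sin(yaw),np.cos(yaw)]]),np.ones(len(P))]
    return np.linalg.lstsq(A,P[:,2],rcond=None)[0][:2]   # slope along, across
E
python3 - <<'E'
from h import *
from plant import robot
f=np.load("scene1.npz"); P=find(f,(180,100,262,152),.133,.012); print(len(P),rect(P),tilt(P,-.03))
M=np.array([.6361,.1883]);y=.214;ex=np.array([np.cos(y),np.sin(y)]);o=[np.pi,0,y]
p=M-(.115+.05)*ex
robot.goto([*p,.12],o)
print(robot.move_straight([*p,.035],vel=.1)); print(robot.move_straight([*p,.012],vel=.03,contact_N=4)); s=robot.sense(); print(s["tcp_pos"],s["wrist_force"],s["t"])
robot.move_straight([*s["tcp_pos"][:2],s["tcp_pos"][2]+.003],vel=.03)
ims=[]
for n in("scene","side"):
    f=robot.grab_frame(n); np.savez(n+"2.npz",**f); cv2.imwrite(f"pics/{n}2.png",f["image"][:,:,::-1]); ims.append(f["image"][:,:,::-1])
cv2.imwrite("pics/m.png",np.hstack([ims[0][150:450,300:620],ims[1][180:480,80:560]]))
E
```

```text
1777 (array([ 0.4812612 , -0.32885855]), [76.0953598022461, 140.85890197753906], np.float32(-0.14745665)) [-0.02280499 -0.04045921]
False
True
[0.47467764 0.15334193 0.01575081] [-1.26623595  0.06518538  7.24035886] 9.8167
```

View pics/m.png

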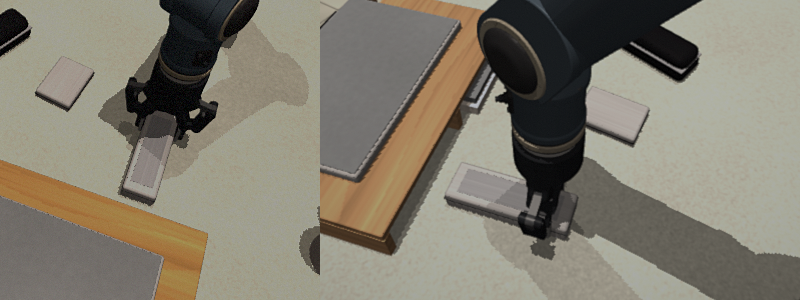

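The tin is lined up in front of the bay mouth, at about (150,160) in the left crop and (500,190) in the right one. I'll check its lateral offset, then insert.

Run:
```python
from h import *
from plant import robot
M=np.array([.6361,.1883]);y=.214;ex=np.array([np.cos(y),np.sin(y)]);ey=np.array([-ex[1],ex[0]])
for n,w in(("scene",(415,262,490,358)),("side",(200,335,330,420))):
    P=find(np.load(n+"2.npz"),w,.031,.005); x=(P[:,:2]-M)@ex; v=(P[:,:2]-M)@ey; k=x<-.02
    far=x.max()
    mids=[(a,np.mean(np.percentile(v[(x>a)&(x<a+.02)],[2,98]))) for a in(far-.03,far-.06,far-.085)]
    print(n,np.percentile(x,99.5),np.round(mids,4),tilt(P[x>far-.09],y))
s=robot.sense(); p=s["tcp_pos"]; 
q=M+(.012-.05)*ex
c=robot.move_straight([*q,p[2]],vel=.06,contact_N=10); s=robot.sense(); print(c,s["tcp_pos"],(s["tcp_pos"][:2]-M)@ex,s["wrist_force"],s["t"],s["opening"])
```

```text
scene -0.03562624970225791 [[-0.0645 -0.0018]
 [-0.0945 -0.0014]
 [-0.1195 -0.001 ]] [-0.01234579  0.00146638]
side -0.037312439453752774 [[-0.0657  0.0008]
 [-0.0957  0.0013]
 [-0.1207  0.0015]] [-0.00925342 -0.01721205]
False [0.59871525 0.18019867 0.01847152] -0.038252459932058676 [-0.04132683  0.15109277 -1.8935467 ] 12.45 0.593784808115321
```

Run:
```python
from h import *
from plant import robot
M=np.array([.6361,.1883]);y=.214;ex=np.array([np.cos(y),np.sin(y)]);ey=np.array([-ex[1],ex[0]])
p=robot.sense()["tcp_pos"]
print(robot.move_straight([*p[:2],.0145],vel=.02,contact_N=3),robot.sense()["tcp_pos"])
robot.grip(.85); p=robot.sense()["tcp_pos"]
robot.move_straight([*p[:2],.16],vel=.1)
robot.goto([*(M-.2*ex),.3],[np.pi,0,y])
ims=[]
for n,w in(("scene",(380,300,500,400)),("side",(130,290,330,420))):
    f=robot.grab_frame(n); np.savez(n+"3.npz",**f); ims.append(f["image"][:,:,::-1])
    P=find(f,w,.028,.006);x=(P[:,:2]-M)@ex; v=(P[:,:2]-M)@ey
    print(n,len(P),np.percentile(x,[.5,99.5]),np.percentile(v,[1,99]),np.median(P[:,2]),rect(P))
print(robot.sense()["t"],robot.sense()["wrist_force"])
cv2.imwrite("pics/e.png",np.hstack([ims[0][150:450,300:620],ims[1][180:480,80:560]]))
```

```text
True [0.59911302 0.18028034 0.01579057]
scene 1152 [-0.06636592 -0.01135174] [-0.02570527  0.02493026] 0.02814503434896963 (array([0.59767102, 0.17980905]), [51.716373443603516, 56.953460693359375], np.float32(0.20266342))
side 2159 [-0.0682905   0.00377114] [-0.02343793  0.0270327 ] 0.02876056865257442 (array([0.60522955, 0.18290419]), [52.47707748413086, 75.12112426757812], np.float32(0.2085414))
15.5833 [ 0.31347286  0.8179474  -0.5898788 ]
```

View pics/e.png

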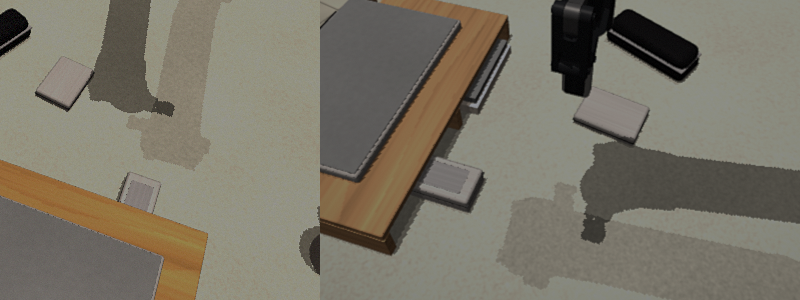

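The tin lies flat in the bay with about 68 mm sticking out, at (140,190) in the left crop and (450,183) in the right one. It is centred and straight, the case and drive are in place, and the robot is clear.

```bash
python3 -c "
from plant import robot
print(robot.close_job())"
```

```text
the job is handed in; nothing more can be done
None
```

The pencil tin is in the riser's empty bay, flat, straight and centred to within a few mm, with about 68 mm sticking out; the glasses case and drive look undisturbed, and I handed the job in at about 16 s (no verdict was returned).

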